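Run the scatter mill by hand

TASK

Get the scatter mill grinding: set its speed dial to 4, then stand the grinding cup in the mill's seat with its two lugs in the slots, push it down against the spring and twist it a quarter turn clockwise to the stop. The mill runs only while the cup is held there, so finish still gripping the cup, pushed in and turned home, and leave the two paint bottles and the mug standing where they are.

Things in the scene. Friction and masses are not known exactly. Their poses are not given: they have to be found in the camera images.
- mill: green scatter mill, fixed to the table; origin on the table under the seat axis, z up, x from the dial towards the seat. Drum 128 mm in diameter, 58 mm high, with a collar 82 mm in diameter up to 75 mm above the table; on its -x side a deck 92 mm wide, 45 mm high, reaching 169 mm from the seat axis, carries the speed dial
- seat (a point): centre of the seat's mouth on the top of its steel flange, 75 mm above the mill's origin, same axes. Flange 5 mm thick, bore 50 mm. Two entry slots 16 mm wide run out of the bore along +x and -x (white marks on the collar); orange marks along +y and -y show where the lugs stand when locked. Below the flange a round space 69 mm wide
- dial_grip (a point): point on the dial's axis at the height to grip, 69 mm above the table, 120 mm from the seat axis along the mill's -x. Grey knurled upright sleeve 40 mm in diameter, 37 mm high, top 83 mm above the table, orange pointer line. White numbers 1 (left) to 6 (right, seen from the robot) stand on the deck round its far side
- dial (a joint): speed dial: 0 at number 1, growing clockwise seen from above, 0.4 rad per number (4 is at 1.2; end stop at 2.0, number 6). A spring detent of about 0.04 Nm pulls it onto the nearest number. The pointer stands 1.0 rad anticlockwise of the mill's x at 1, and 1.0 rad clockwise of it at 6. It starts at 1 or 2
- cup_center (a point): centre (half-way up) of the loose closed grinding cup, 86 mm high, 0.18 to 0.33 kg, standing on its black blade head, z up. Steel body 52 mm in diameter from 28 mm above the foot to the top: grip it there, at or above the centre. Below, a black band 58 mm in diameter. An orange line over its top lies along its x, above the lugs; half a turn gives the same cup
- cup_foot (a point): centre of the cup's underside, 43 mm below its centre, same axes. Plug 47 mm in diameter with a 3 mm chamfer, up to a shoulder (the band's underside) 18 mm above the foot. Two orange lugs along the cup's +x and -x, 10 mm wide, 5 mm high (4 to 9 mm above the foot), reach 31 mm from the axis
- drive (a joint): metres that the spring-loaded coupling in the middle of the seat is pressed down: 0 with its top 4 mm below the flange top. Spring 2.8 N at 0, 7.7 N at 0.014. The lugs pass under the flange once the foot is 14 mm below the flange top (drive 0.010); the cup's shoulder stops on the flange at 18 mm (drive 0.014)
- latch (a joint): angle of the spring-return ring under the flange that the lugs push round as the cup is twisted clockwise seen from above: 0 with the cup in the slots, 1.45 at the stop. The lugs meet it after about 0.1 rad, so the cup turns about 1.55 rad. It resists with 0.12 Nm at 0, 0.34 Nm at the stop, and turns the cup back if let go
- paint_green_center (a point): centre of a green paint bottle with a red cap, 48 mm in diameter, 100 mm high; leave it alone
- paint_grey_center (a point): centre of a grey paint bottle with a red cap, 48 mm in diameter, 100 mm high; leave it alone
- mug_center (a point): centre of a white mug, 76 mm in diameter, 92 mm high, with a handle on its own +y side reaching 75 mm from its axis; leave it alone
Not all that is in view belongs to the job. Leave any blue or purple look-alike of the part that bears cup_center alone.

How it is judged (in metres and radians):
On the way, in this order (a step that is already met when the one before it is completed fails the run):
1. the speed dial stands on 4, with the cup not yet in the mill (value of joint dial between 1.08 and 1.32 rad and value of joint drive below 0.003 m and value of joint latch below 0.1 rad), for 0.2 s.
2. the cup is pushed in and turned to the stop (value of joint latch above 1.3 rad and value of joint drive above 0.008 m and horizontal distance between cup_foot and seat below 0.004 m), for 0.2 s.
At the end, for the whole second after the job is handed in: Dial on 4 (0.12 rad). Cup upright in the seat (axis within 4 mm, tilt under 0.08), foot 12 mm or more below the flange top, drive over 8 mm, lugs a quarter turn on (0.25 rad), latch past 1.3; fingers grip it (over 3 N) through the last second. Bottles and mug within 30 mm of their starts (all of step 2 and value of joint dial between 1.08 and 1.32 rad and z of cup_foot in the frame of seat below -0.012 m and angle between cup_foot's own z axis and vertical below 0.08 rad and angle between the x axis of cup_foot and the y axis of seat, either way round below 0.25 rad and contact force between the fingers and cup above 3 N and distance of each of paint_green_center, paint_grey_center, mug_center from where it was at the start of the episode below 0.03 m); the arm keeps its last pose, push and grip.
It fails at once if a bystander is knocked over (angle between any of paint_green_center, paint_grey_center, mug_center's own z axis and vertical above 0.4 rad).
It fails at once if the cup is twisted in with the dial not on 4 (value of joint latch above 0.5 rad and (value of joint dial below 1.08 rad or value of joint dial above 1.32 rad)).
It also fails if it takes over 69 s, if anything falls off the work surface, if the arm or the gripper's body presses on something with over 40 N, if the wrist force passes 120 N, or if a joint passes its speed limit or range.

ROBOT

A 6-joint arm with a two-finger parallel gripper is mounted at the origin on the work surface. World frame = base frame: x ahead of the robot, y to its left, z up, the work surface at z = 0. Lengths are in m, angles in degrees, forces in N, time in s.
With the tool pointing down it reaches from about 0.4 to 0.825 m from the base axis. Payload 7 kg.
Tool frame: the origin (TCP) lies midway between the tips of the shut fingers; the grasp point (between the pads) lies 19 mm behind it (ctrl.grasp_offset is the distance from the TCP to the grasp point, in m); z points along the fingers, x is the direction in which the jaws open and shut, and the axes are right-handed (so a half turn about z gives the same grasp; the last joint's range is limited). The gripper opens to 88 mm and grips with 3 to 60 N. Pads are 19 mm wide; open, the fingers measure 130 mm over their backs; the gripper's body (78 mm by 193 mm) begins 47 mm behind the grasp point.
Start: joints at [-50.529, 20.546, 0.682, 0, -70.136, -16.507], TCP at [0.263, -0.621, 0.193] pointing down, gripper open.
Joint ranges: [-176.03, 176.03], [-82.01, 121.73], [-58.28, 71.71], [-173.87, 95.51], [-174.79, -0.11], [-173.66, 173.66]. Speed limits (degrees/s): [136.94, 136.94, 172.46, 180, 180, 180].

INTERFACE

Orientations are given as [roll, pitch, yaw] about the fixed x, y, z axes, in that order (R = Rz(yaw) Ry(pitch) Rx(roll)).
In Python, from plant import sensors, snapshot, order, ctrl gives the robot as it stands.
- The arm moves only by the tool send_rows, never from a script. Its argument "commands" is a list of rows, each a list of 3 entries, a list of its own where there are three numbers: the closure, from 0 (fully open) to 1 (shut), then the shift along the world's x, y, z in units of 0.25 m (1.0 is 0.25 m), then the turn, a rotation vector about the world's x, y, z in units of 360 degrees (1.0 is 360 degrees). In form: [[hand, [x, y, z], [ax, ay, az]], ...]. A call has 1 to 12 rows; each row shifts and turns the pose as measured when the row begins; what a row does not reach is not made up. A row lasts 1/10 s, in which the tool goes at most 50 mm and 8.59 degrees, less where a joint would pass 70% of its speed; a pose out of reach is approached as far as the arm can. A call with a number of a shift or a turn outside -1 to 1 is refused whole. A call with a gripper value outside its range is refused whole. The fingers move at their own pace and stop on an object; the grip force is fixed at half the most. Time passes only in rows, so rows that do not move let the fingers close. It gives the time, the measured TCP pose, the force and the opening at its end, in the units of the state.
- sensors.get_obs(): the state, without advancing time (a new reading comes with each control period).
- snapshot(name): name is "scene" or "top" or "wrist"; returns a dict with "color" (420x560x3 uint8, blue, green, red), "z_map" (420x560 float32, m along the optical axis (not along the pixel's ray), 0 where there is no reading), "mtx" (3x3 intrinsics, pixels), "k1" (the pictures are not rectified: a ray, as slopes to the right and down, at radius r is drawn at 1 + k1 r^2 times it, then the intrinsics apply), "xyz" and "attitude" of the camera in the world. Camera axes: x right, y down, z forward; pixel columns grow to the right and rows downward; lengths in m; the calibration is good to about 2 mm. A picture is of the moment at which its call begins.
- order.close_job(): hands the job in, once; it reports no verdict.
The state is a dict: "clock": time; "joint_pos": joint angles; "qvel": joint speeds; "tau": joint torques, N m; "tool_pos": TCP position; "orientation": TCP orientation; "force": force on the tool from outside, world axes, zero at the start; "moment": the same for the moment, N m; "opening": finger opening in m.
Only numpy, scipy, OpenCV 4.12 (cv2) and the standard library are available. Lean on these libraries where they do the work, as an engineer would, in place of code of your own. Each camera call takes 0.05 s, during which the arm holds its last target.

## Working session

There is one attempt and no reset: what is moved stays moved. The work goes in short steps, Python scripts to look and compute and a tool call to move; the robot and the scene stay as the last step left them, time stands still between calls to the robot, and variables do not carry over. Pictures are saved under pics/ and viewed, and the job is handed in when it is done.

Besides the shell and the picture viewer there is one more tool, called in YAML: its name, and indented under it one key for each argument. send_rows: Moves the arm, as the interface text tells. Its arguments: {"type":"object","properties":{"commands":{"type":"array","items":{"type":"array"}}},"required":["commands"]}

```bash
mkdir -p pics; ls; python3 - <<'E'
from plant import sensors, snapshot, order, ctrl
import cv2
print(sensors.get_obs(), ctrl.grasp_offset)
for n in ("scene","top","wrist"):
    s=snapshot(n); cv2.imwrite(f"pics/{n}0.png",s["color"]); print(n,s["mtx"],s["k1"],s["xyz"],s["attitude"],s["z_map"].min(),s["z_map"].max())
E
```

```text
pics
{'clock': 0.0, 'joint_pos': array([-5.05291270e+01,  2.05926598e+01,  6.33079422e-01, -2.12060502e-02,
       -7.01358490e+01, -1.65057969e+01]), 'qvel': array([-0.00842625,  0.01757059,  0.08294777,  0.01223997,  0.00487645,
        0.01191424]), 'tau': array([-3.28103924e-04, -5.82713020e+01,  2.93043941e+01,  6.99712202e+00,
        6.59991187e-03, -1.79769040e-04]), 'tool_pos': array([ 0.26311028, -0.62100489,  0.19180023]), 'orientation': array([-1.79991998e+02, -9.71609744e-02,  1.12957847e+02]), 'force': array([-0.00469167,  1.28921144, -0.66861052]), 'moment': array([-0.03220775,  0.02129088,  0.00741757]), 'opening': 0.08773187021459167} 0.0188
scene [[409.67235889   0.         283.61048286]
 [  0.         409.67235889 204.0647572 ]
 [  0.           0.           1.        ]] -0.046741305328267764 [ 1.20601823 -0.02984595  0.5316883 ] [-125.74904132    1.25762214   85.70319293] 0.0 3.6561415
top [[397.74119295   0.         283.36599541]
 [  0.         397.74119295 210.51205949]
 [  0.           0.           1.        ]] -0.10054381275220872 [ 0.50962193 -0.01623029  0.84162151] [-175.43239791    1.25002428  -90.09480965] 0.0 1.7148119
wrist [[302.11889071   0.         278.15568236]
 [  0.         302.11889071 210.90438175]
 [  0.           0.           1.        ]] 0.00604559747807698 [ 0.1924028  -0.6514205   0.38424012] [ 1.63392007e+02 -7.93652936e-02  1.12970192e+02] 0.0 1.0114431
```

View pics/scene0.png

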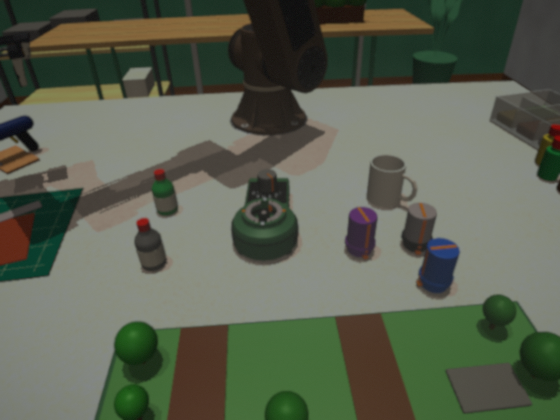

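View pics/top0.png

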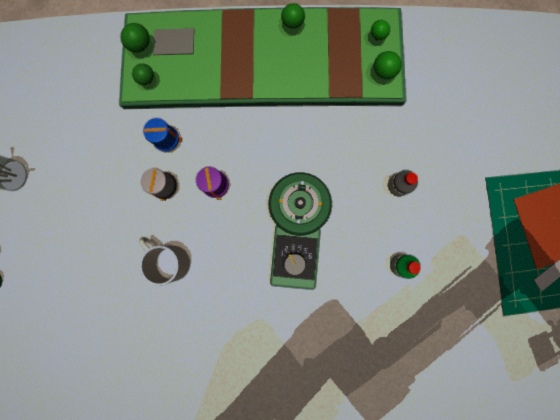

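View pics/wrist0.png

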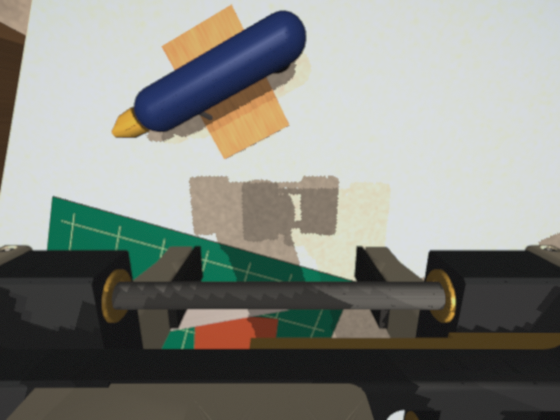

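```bash
cat > h.py <<'E'
import numpy as np, cv2
from scipy.spatial.transform import Rotation as R
def cam(s):
    return np.array(s["xyz"]), R.from_euler("xyz",s["attitude"],degrees=True).as_matrix()
def rays(s,uv):
    uv=np.atleast_2d(np.array(uv,float)); K=s["mtx"]
    d=(uv-[K[0,2],K[1,2]])/[K[0,0],K[1,1]]
    u=d.copy()
    for _ in range(20): u=d/(1+s["k1"]*(u**2).sum(1,keepdims=True))
    c,M=cam(s); return c,np.c_[u,np.ones(len(u))]@M.T
def onplane(s,uv,z):
    c,r=rays(s,uv); return c+r*((z-c[2])/r[:,2])[:,None]
def proj(s,P):
    c,M=cam(s); p=(np.atleast_2d(P)-c)@M; u=p[:,:2]/p[:,2:]
    u=u*(1+s["k1"]*(u**2).sum(1,keepdims=True)); K=s["mtx"]
    return u*[K[0,0],K[1,1]]+[K[0,2],K[1,2]]
E
python3 - <<'E'
from plant import snapshot
import cv2, numpy as np, pickle
from h import *
s=snapshot("top"); pickle.dump(s,open("top.pkl","wb")); 
pickle.dump(snapshot("scene"),open("scene.pkl","wb"))
c=s["color"]
a=cv2.resize(c[160:300,250:350],None,fx=5,fy=5,interpolation=cv2.INTER_CUBIC)[:600]
cv2.imwrite("pics/mill.png",cv2.resize(c[165:300,260:340],None,fx=4.4,fy=4.4,interpolation=cv2.INTER_CUBIC))
cv2.imwrite("pics/cup.png",cv2.resize(c[110:290,130:240],None,fx=3.3,fy=3.3,interpolation=cv2.INTER_CUBIC))
for n,u,z in (("seat",(300,202),.075),("dial",(295,264),.083),("cup",(153,182),.086),("purple",(209,181),.086),("blue",(156,130),.086),("mug",(163,262),.092)):
    print(n,onplane(s,u,z), s["z_map"][u[1],u[0]])
E
```

```text
seat [[ 0.58733118 -0.03184205  0.075     ]] 0.77146703
dial [[ 0.46846355 -0.02167084  0.083     ]] 0.75248903
cup [[0.62678904 0.25487811 0.086     ]] 0.76738477
purple [[0.62776412 0.14389045 0.086     ]] 0.7654697
blue [[0.73094525 0.25235205 0.086     ]] 0.7752045
mug [[0.47191699 0.22957666 0.092     ]] 0.8378074
```

View pics/mill.png

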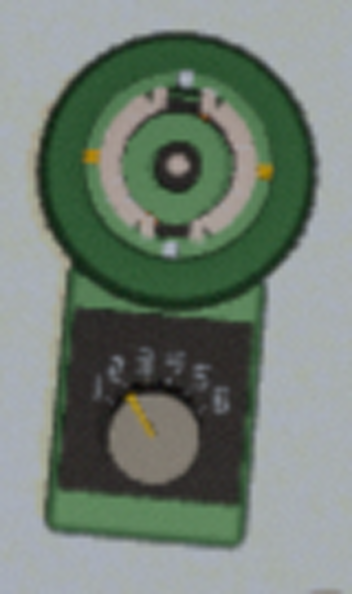

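View pics/cup.png

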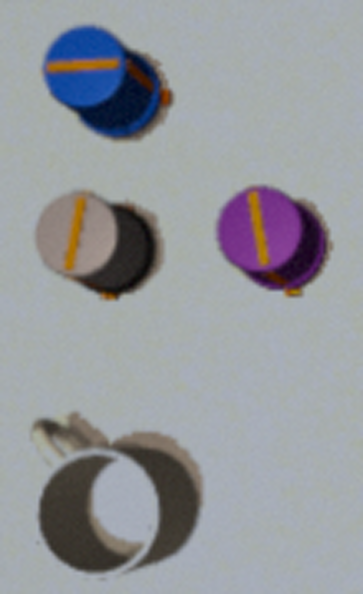

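```bash
python3 - <<'E'
import pickle
from h import *
s=pickle.load(open("top.pkl","rb")); c=s["color"]
hsv=cv2.cvtColor(c,cv2.COLOR_BGR2HSV)
def comps(mask,x0,y0,x1,y1,mn=4):
    m=np.zeros_like(mask); m[y0:y1,x0:x1]=mask[y0:y1,x0:x1]
    n,l,st,ce=cv2.connectedComponentsWithStats(m.astype(np.uint8))
    return [(st[i,4],ce[i],np.argwhere(l==i)[:,::-1]) for i in range(1,n) if st[i,4]>=mn]
org=((hsv[...,0]>8)&(hsv[...,0]<30)&(hsv[...,1]>140)&(hsv[...,2]>90))
def line(p,z):
    P=onplane(s,p,z)[:,:2]; m=P.mean(0); w,v=np.linalg.eigh(np.cov((P-m).T)); d=v[:,1]
    t=(P-m)@d
    return m,np.degrees(np.arctan2(d[1],d[0])),np.ptp(t)
print("cup orange"); 
for a,ce,p in comps(org,138,160,172,200): print(a,ce,line(p,.086))
print("mill orange")
for a,ce,p in comps(org,260,165,340,300): print(a,ce,onplane(s,ce,.075),onplane(s,ce,.083), line(p,.083) if a>8 else '')
E
python3 - <<'E'
import sys; sys.path.insert(0,'.')
import pickle
from h import *
s=pickle.load(open("top.pkl","rb"))
P=np.array([[186,77],[169,248],[91,157],[265,172]])/4.4+[260,165]-0.4
Q=onplane(s,P,.075);print(Q)
print("axis from white",np.degrees(np.arctan2(*(Q[0]-Q[1])[[1,0]])),(Q[0]+Q[1])/2)
print("axis from orange",np.degrees(np.arctan2(*(Q[2]-Q[3])[[1,0]]))-90,(Q[2]+Q[3])/2)
# cup disc / purple etc from depth
z=s["z_map"]; uu,vv=np.meshgrid(np.arange(560),np.arange(420))
c,r=rays(s,np.c_[uu.ravel(),vv.ravel()]); _,M=cam(s)
P=c+r*z.ravel()[:,None]; P=P.reshape(420,560,3); 
def disc(x0,y0,x1,y1,lo,hi,pl,exp):
    m=np.zeros((420,560),np.uint8); sub=P[y0:y1,x0:x1,2]; m[y0:y1,x0:x1]=((sub>lo)&(sub<hi))
    cs,_=cv2.findContours(m,0,cv2.CHAIN_APPROX_NONE); k=max(cs,key=cv2.contourArea)[:,0]
    q=onplane(s,k,pl)[:,:2]; (cx,cy),rr=cv2.minEnclosingCircle(q.astype(np.float32))
    A=np.c_[2*q,np.ones(len(q))]; sol=np.linalg.lstsq(A,(q**2).sum(1),rcond=None)[0]
    print(exp,sol[:2],2*np.sqrt(sol[2]+sol[:2]@sol[:2]),"zmed",np.median(P[...,2][m>0]))
disc(138,160,180,205,.08,.095,.086,"cup")
disc(193,160,235,205,.08,.095,.086,"purple")
disc(140,110,182,155,.08,.095,.086,"blue")
disc(270,240,320,280,.075,.09,.083,"dial")
disc(265,165,335,240,.050,.066,.058,"drum")
disc(265,165,335,240,.069,.082,.075,"collar")
E
```

```text
cup orange
61 [152.37704918 180.06557377] (array([0.63063997, 0.25625377]), np.float64(170.8620972580398), np.float64(0.04227288627645413))
mill orange
9 [280. 200.] [[0.59137492 0.00688954 0.075     ]] [[0.5905218  0.00664827 0.083     ]] (array([0.59052209, 0.00664835]), np.float64(-164.2802143538608), np.float64(0.00476732246912411))
10 [319.9 203.8] [[ 0.5836941  -0.07031515  0.075     ]] [[ 0.58292112 -0.06975076  0.083     ]] (array([ 0.58292153, -0.06975075]), np.float64(-154.56158213726303), np.float64(0.00684378195134791))
12 [291.16666667 258.25      ] [[ 0.47901985 -0.0144144   0.075     ]] [[ 0.4793392  -0.01443335  0.083     ]] (array([ 0.47934077, -0.0144322 ]), np.float64(-149.5316945117474), np.float64(0.017836637573801238))
[[ 0.62621187 -0.03569155  0.075     ]
 [ 0.5505892  -0.02782084  0.075     ]
 [ 0.59082345  0.00634351  0.075     ]
 [ 0.58390658 -0.07017644  0.075     ]]
axis from white -5.94187779234136 [ 0.58840054 -0.03175619  0.075     ]
axis from orange -5.165095346984685 [ 0.58736502 -0.03191646  0.075     ]
cup [0.62920563 0.25429016] 0.04986562239495167 zmed 0.08653735122418282
purple [0.63152812 0.14544931] 0.05080315630365808 zmed 0.08661957519474167
blue [0.73112364 0.25356624] 0.050647207080698975 zmed 0.08641406259906026
dial [ 0.46802803 -0.02084368] 0.03882648941439109 zmed 0.08367693362216899
drum [ 0.58695947 -0.03187786] 0.12141554593286122 zmed 0.05956266409786437
collar [ 0.58761114 -0.03212978] 0.0805347456094889 zmed 0.07544153529623676
```

send_rows:
  commands:
    - [0, [0.06, 0.18, 0], [0, 0, 0]]
    - [0, [0.06, 0.18, 0], [0, 0, 0]]
    - [0, [0.06, 0.18, 0], [0, 0, 0]]
    - [0, [0.06, 0.18, 0], [0, 0, 0]]
    - [0, [0.06, 0.18, 0], [0, 0, 0]]
    - [0, [0.06, 0.18, 0], [0, 0, 0]]
    - [0, [0.06, 0.18, 0], [0, 0, 0]]
    - [0, [0.06, 0.18, 0], [0, 0, 0]]
    - [0, [0.06, 0.18, 0], [0, 0, 0]]
    - [0, [0.06, 0.18, 0], [0, 0, -0.005]]
    - [0, [0.06, 0.18, 0], [0, 0, -0.005]]
    - [0, [0.06, 0.18, 0], [0, 0, -0.005]]

```text
clock: 1.45
tool_pos: [0.4431, -0.0653, 0.1904]
orientation: [179.8, -0.1, 106.9]
force: [0.8, 0.4, 0.9]
opening: 0.0878
```

send_rows:
  commands:
    - [0, [0.05, 0.09, 0], [0, 0, 0]]
    - [0, [0.04, 0.07, 0], [0, 0, 0]]
    - [0, [0, 0, 0], [0, 0, 0]]
    - [0, [0, 0, 0], [0, 0, 0]]

```text
clock: 1.85
tool_pos: [0.4674, -0.0177, 0.191]
orientation: [179.7, -0.2, 107.3]
force: [-0.3, 0.5, -1.0]
opening: 0.0876
```

```bash
python3 - <<'E'
from plant import snapshot
from h import *
s=snapshot("wrist"); c=s["color"].copy()
for P,col in (((.468,-.0208,.083),(255,0,0)),((.5875,-.032,.075),(0,0,255))):
    u=proj(s,P)[0]; print(u); cv2.drawMarker(c,tuple(int(round(x)) for x in u),col,0,12,1)
cv2.imwrite("pics/w1.png",c)
E
```

```text
[274.83305045 198.1776272 ]
[235.18211074 289.33150717]
```

View pics/w1.png

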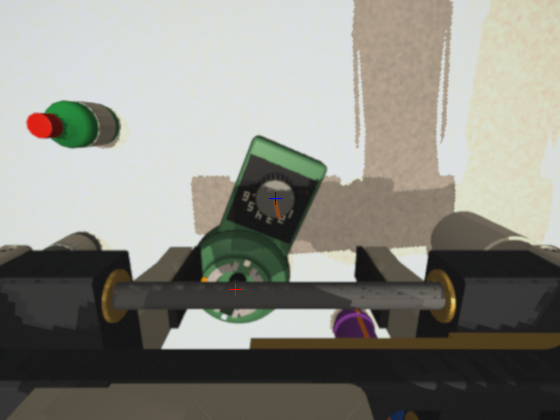

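send_rows:
  commands:
    - [0, [0.003, -0.012, -0.14], [0, 0, 0]]
    - [0, [0, 0, -0.14], [0, 0, 0]]
    - [0, [0, 0, -0.12], [0, 0, 0]]
    - [0, [0, 0, -0.09], [0, 0, 0]]
    - [0, [0, 0, -0.03], [0, 0, 0]]
    - [0, [0, 0, 0], [0, 0, 0]]

```text
clock: 2.5
tool_pos: [0.4672, -0.0261, 0.0594]
orientation: [179.4, -0.1, 106.9]
force: [-0.4, 0.9, 0.4]
opening: 0.0878
```

send_rows:
  commands:
    - [0, [0.004, 0.02, -0.03], [0.001, 0, 0]]
    - [0, [0, 0, 0], [0, 0, 0]]
    - [0, [0, 0, 0], [0, 0, 0]]

```text
clock: 2.8
tool_pos: [0.4702, -0.0208, 0.054]
orientation: [179.0, -0.5, 106.9]
force: [0.1, 0.6, 0.2]
opening: 0.0876
```

```bash
cat > to.py <<'E'
import sys
from plant import sensors
from h import *
def to(p,yaw):
    o=sensors.get_obs(); C=R.from_euler("xyz",o["orientation"],degrees=True)
    T=R.from_euler("xyz",[180,0,yaw],degrees=True)
    d=np.array(p)-o["tool_pos"]
    print("shift units",(d/.25).round(4),"turn units",((T*C.inv()).as_rotvec()/2/np.pi).round(4),"dist",np.linalg.norm(d).round(4),"j",o["joint_pos"].round(1),"F",o["force"].round(1),"M",o["moment"].round(2),"op",o["opening"],"p",o["tool_pos"].round(4),o["orientation"].round(2))
to([float(x) for x in sys.argv[1:4]],float(sys.argv[4]))
E
python3 to.py .468 -.0206 .052 107
```

```text
shift units [-0.0087  0.001  -0.008 ] turn units [-0.0021  0.0022  0.0004] dist 0.003 j [ 21.1   9.1 -35.5  -0.6 -44.4 -93.8] F [0.1 0.6 0.2] M [0.02 0.   0.03] op 0.08760809650155178 p [ 0.4702 -0.0208  0.054 ] [179.04  -0.49 106.86]
```

send_rows:
  commands:
    - [0, [-0.009, 0.001, -0.008], [-0.002, 0.002, 0]]
    - [0.5, [0, 0, 0], [0, 0, 0]]
    - [1, [0, 0, 0], [0, 0, 0]]
    - [1, [0, 0, 0], [0, 0, 0]]
    - [1, [0, 0, 0], [0, 0, 0]]
    - [1, [0, 0, 0], [0, 0, 0]]

```text
clock: 3.4
tool_pos: [0.4691, -0.0198, 0.0537]
orientation: [179.8, 0.0, 106.9]
force: [0.6, -0.2, -0.5]
opening: 0.0532
```

```bash
python3 to.py .468 -.0206 .052 61.2
```

```text
shift units [-0.0044 -0.003  -0.0067] turn units [ 0.0002  0.0005 -0.127 ] dist 0.0021 j [ 21.7   9.4 -35.5   0.1 -45.  -94.9] F [ 0.6 -0.2 -0.5] M [-0.03  0.01 -0.01] op 0.05317230404986809 p [ 0.4691 -0.0198  0.0537] [1.7981e+02 4.0000e-02 1.0692e+02]
```

send_rows:
  commands:
    - [1, [0, 0, 0], [0, 0, 0]]
    - [1, [0, 0, 0], [0, 0, 0]]
    - [1, [0, 0, 0], [0, 0, 0]]
    - [1, [0, 0, 0], [0, 0, 0]]
    - [1, [0, 0, 0], [0, 0, 0]]

```text
clock: 3.9
tool_pos: [0.469, -0.0199, 0.0536]
orientation: [179.8, 0.0, 106.9]
force: [-0.1, -0.5, 0.4]
opening: 0.0131
```

```bash
python3 to.py .468 -.0206 .052 61.2
```

```text
shift units [-0.0041 -0.0026 -0.0066] turn units [ 1.000e-04  5.000e-04 -1.269e-01] dist 0.002 j [ 21.7   9.4 -35.5   0.1 -45.  -94.9] F [-0.1 -0.5  0.4] M [-0.    0.03  0.02] op 0.013073627493540461 p [ 0.469  -0.0199  0.0536] [1.7982e+02 3.0000e-02 1.0690e+02]
```

```bash
python3 - <<'E'
from plant import snapshot
from h import *
for n in ("wrist","scene","top"):
    cv2.imwrite(f"pics/{n}2.png",snapshot(n)["color"])
E
```

```text
(no output)
```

View pics/wrist2.png

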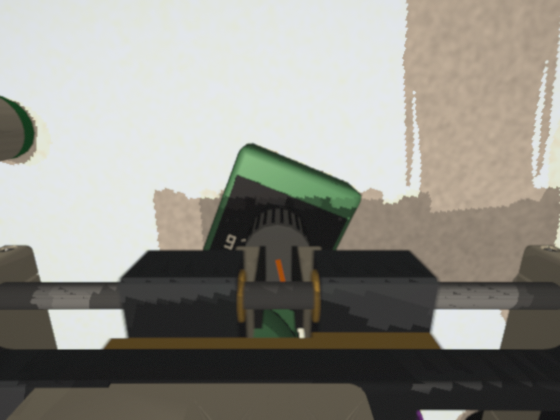

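View pics/scene2.png

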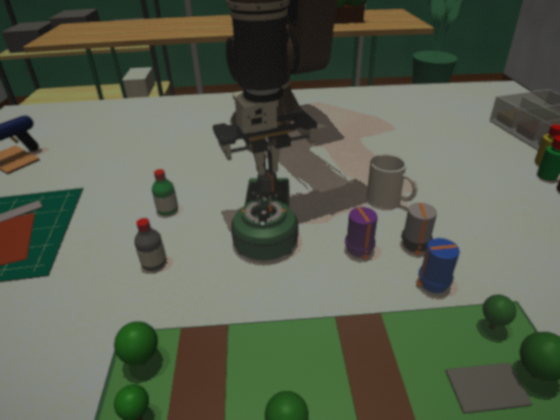

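View pics/top2.png

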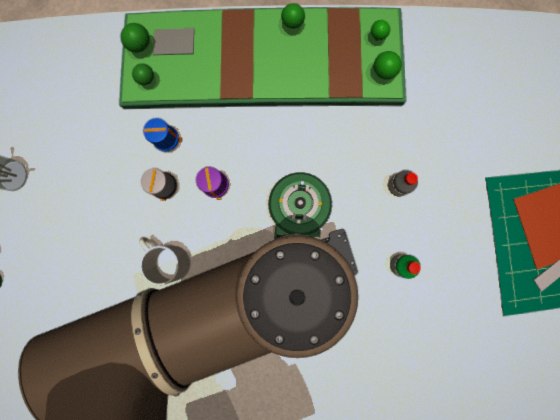

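```bash
python3 - <<'E'
from plant import snapshot,sensors
from h import *
s=snapshot("wrist"); c=s["color"]
u=proj(s,[sensors.get_obs()["tool_pos"],sensors.get_obs()["tool_pos"]+[0,0,.019],[.468,-.0206,.083]]);print(u)
print(s["xyz"],s["attitude"])
z=s["z_map"]; uu,vv=np.meshgrid(np.arange(560),np.arange(420))
cc,r=rays(s,np.c_[uu.ravel(),vv.ravel()]); P=(cc+r*z.ravel()[:,None]).reshape(420,560,3)
for v in range(200,345,8): print(v,[tuple((P[v,x]*1000).round().astype(int)) for x in (250,265,280,295,308)])
cv2.imwrite("pics/wc.png",cv2.resize(c[180:350,200:360],None,fx=3.5,fy=3.5,interpolation=cv2.INTER_CUBIC))
s=snapshot("scene");cv2.imwrite("pics/sc.png",cv2.resize(s["color"][100:270,200:330],None,fx=3.5,fy=3.5,interpolation=cv2.INTER_CUBIC))
E
```

```text
[[278.20883965 238.45956095]
 [278.19471667 249.94787754]
 [277.65190561 255.31972622]]
[ 0.39475144 -0.0424582   0.24571106] [1.63198790e+02 3.61677632e-02 1.06914956e+02]
200 [(np.int64(451), np.int64(-46), np.int64(46)), (np.int64(448), np.int64(-36), np.int64(46)), (np.int64(444), np.int64(-26), np.int64(47)), (np.int64(442), np.int64(-16), np.int64(46)), (np.int64(439), np.int64(-8), np.int64(45))]
208 [(np.int64(456), np.int64(-44), np.int64(45)), (np.int64(452), np.int64(-34), np.int64(50)), (np.int64(449), np.int64(-25), np.int64(50)), (np.int64(395), np.int64(-42), np.int64(246)), (np.int64(444), np.int64(-6), np.int64(48))]
216 [(np.int64(462), np.int64(-43), np.int64(46)), (np.int64(453), np.int64(-34), np.int64(65)), (np.int64(449), np.int64(-25), np.int64(68)), (np.int64(449), np.int64(-15), np.int64(58)), (np.int64(450), np.int64(-4), np.int64(45))]
224 [(np.int64(466), np.int64(-41), np.int64(51)), (np.int64(453), np.int64(-33), np.int64(79)), (np.int64(449), np.int64(-25), np.int64(82)), (np.int64(450), np.int64(-15), np.int64(73)), (np.int64(455), np.int64(-2), np.in
[... 2875 characters left out ...]
4(448), np.int64(-34), np.int64(177)), (np.int64(469), np.int64(-25), np.int64(149)), (np.int64(539), np.int64(3), np.int64(52)), (np.int64(452), np.int64(-20), np.int64(167)), (np.int64(443), np.int64(-20), np.int64(178))]
336 [(np.int64(451), np.int64(-33), np.int64(177)), (np.int64(469), np.int64(-25), np.int64(152)), (np.int64(542), np.int64(4), np.int64(57)), (np.int64(445), np.int64(-22), np.int64(179)), (np.int64(445), np.int64(-19), np.int64(179))]
344 [(np.int64(449), np.int64(-33), np.int64(182)), (np.int64(448), np.int64(-30), np.int64(181)), (np.int64(447), np.int64(-26), np.int64(181)), (np.int64(446), np.int64(-22), np.int64(181)), (np.int64(445), np.int64(-19), np.int64(181))]
```

View pics/wc.png

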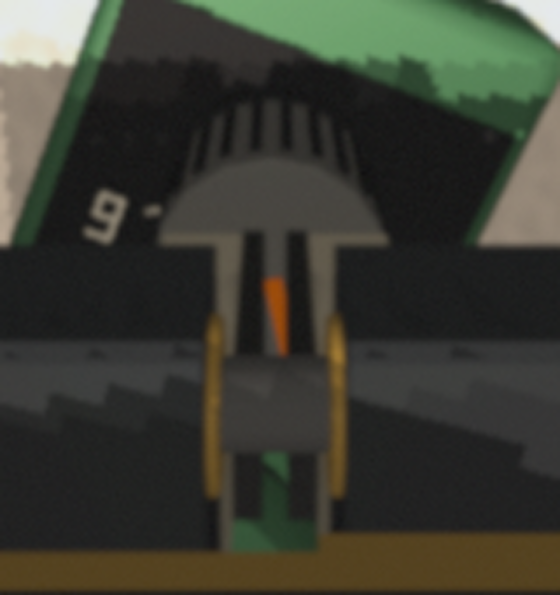

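View pics/sc.png

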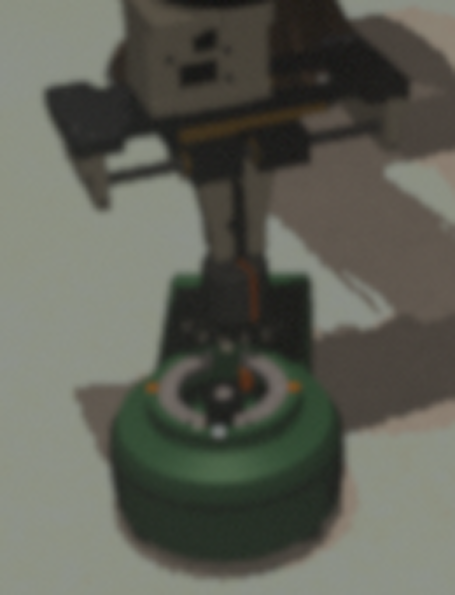

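send_rows:
  commands:
    - [1, [0, 0, 0.1], [0, 0, 0]]
    - [1, [0, 0, 0.1], [0, 0, 0]]
    - [1, [0, 0, 0.1], [0, 0, 0]]
    - [1, [0, 0, 0], [0, 0, 0]]

```text
clock: 4.55
tool_pos: [0.4679, -0.0204, 0.1304]
orientation: [180.0, 0.1, 106.9]
force: [-0.0, 0.2, 1.0]
opening: 0.0007
```

```bash
python3 - <<'E'
from plant import snapshot,sensors
from h import *
t=sensors.get_obs()["tool_pos"];print(t,sensors.get_obs()["opening"])
for n in ("wrist","scene"):
    s=snapshot(n); c=s["color"]
    for dz,col in ((0,(0,0,255)),(.019,(0,255,255)),(.03,(255,0,255))):
        u=proj(s,t+[0,0,dz])[0]; print(n,u)
        c=c.copy(); cv2.drawMarker(c,tuple(int(round(x)) for x in u),col,0,6,1)
    u=proj(s,t)[0].astype(int)
    cv2.imwrite(f"pics/{n}3.png",cv2.resize(c[u[1]-70:u[1]+90,u[0]-80:u[0]+80],None,fx=3.5,fy=3.5,interpolation=cv2.INTER_CUBIC))
E
```

```text
[ 0.46790131 -0.02042519  0.13042225] 0.000666067795266901
wrist [278.23766202 238.42404896]
wrist [278.21394202 249.81926876]
wrist [278.19798519 257.48566221]
scene [265.38238976 152.93606083]
scene [264.93343875 144.58243411]
scene [264.66839617 139.64545157]
```

View pics/wrist3.png

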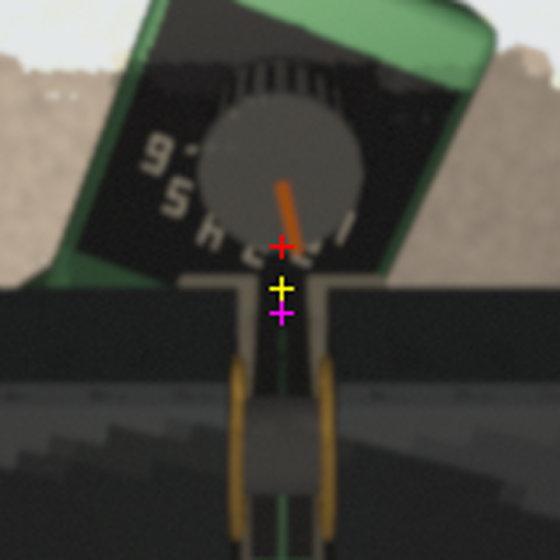

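View pics/scene3.png

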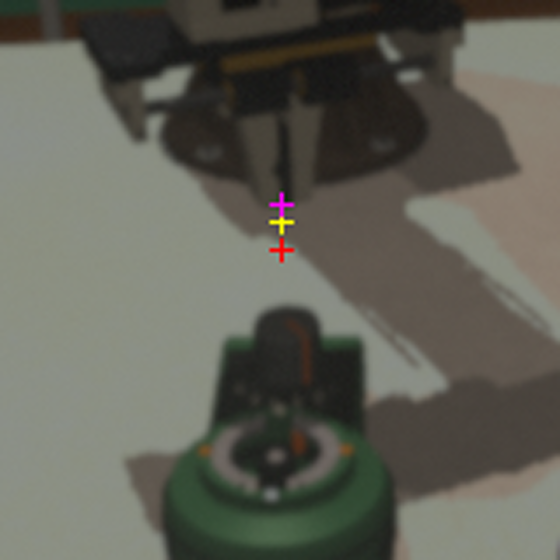

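```bash
python3 - <<'E'
from plant import snapshot,sensors
from h import *
t=sensors.get_obs()["tool_pos"]
uu,vv=np.meshgrid(np.arange(560),np.arange(420))
for n in ("wrist","scene"):
    s=snapshot(n); z=s["z_map"]
    cc,r=rays(s,np.c_[uu.ravel(),vv.ravel()]); P=(cc+r*z.ravel()[:,None])
    d=P-t; m=(np.hypot(d[:,0],d[:,1])<.04)&(d[:,2]>-.02)&(d[:,2]<.1)&(z.ravel()>0)
    Q=d[m]; 
    o=np.argsort(Q[:,2])
    print(n,len(Q),"lowest",(Q[o[:12]]*1000).round().tolist())
    ty=np.array([np.sin(np.radians(106.9)),-np.cos(np.radians(106.9))]); tx=np.array([np.cos(np.radians(106.9)),np.sin(np.radians(106.9))])
    for lo in range(-10,100,10):
        q=Q[(Q[:,2]*1000>=lo)&(Q[:,2]*1000<lo+10)]
        if len(q): print(lo,len(q),"x",((q[:,:2]@tx).min()*1000).round(),((q[:,:2]@tx).max()*1000).round(),"y",((q[:,:2]@ty).min()*1000).round(),((q[:,:2]@ty).max()*1000).round())
E
```

```text
wrist 1279 lowest [[-10.0, 1.0, 34.0], [-9.0, -1.0, 34.0], [-8.0, -5.0, 35.0], [-10.0, -0.0, 35.0], [-8.0, -6.0, 35.0], [-9.0, -4.0, 35.0], [-10.0, 0.0, 36.0], [-10.0, -1.0, 36.0], [-8.0, -6.0, 36.0], [-9.0, -3.0, 36.0], [-10.0, -0.0, 36.0], [-10.0, 1.0, 36.0]]
30 112 x -16.0 16.0 y -11.0 -9.0
40 238 x -16.0 16.0 y -12.0 -8.0
50 239 x -6.0 6.0 y -11.0 -2.0
60 166 x -5.0 5.0 y -11.0 -8.0
70 167 x -4.0 4.0 y -11.0 11.0
80 325 x -4.0 4.0 y -1.0 10.0
90 32 x -4.0 4.0 y -5.0 2.0
scene 557 lowest [[10.0, -7.0, 32.0], [7.0, 5.0, 32.0], [7.0, -1.0, 32.0], [8.0, 3.0, 33.0], [8.0, 13.0, 34.0], [7.0, 11.0, 34.0], [8.0, 9.0, 34.0], [11.0, 1.0, 34.0], [14.0, -9.0, 34.0], [7.0, 3.0, 35.0], [15.0, -11.0, 35.0], [6.0, 15.0, 35.0]]
30 51 x -16.0 14.0 y -7.0 13.0
40 84 x -17.0 15.0 y -12.0 14.0
50 87 x -18.0 17.0 y -11.0 15.0
60 95 x -20.0 18.0 y -8.0 14.0
70 117 x -21.0 20.0 y -11.0 14.0
80 100 x -23.0 23.0 y -9.0 13.0
90 23 x -34.0 13.0 y 0.0 16.0
```

send_rows:
  commands:
    - [0, [0, 0, 0], [0, 0, 0]]
    - [0, [0, 0, 0], [0, 0, 0]]
    - [0, [0, 0, 0], [0, 0, 0]]
    - [0, [0, 0, 0], [0, 0, 0]]
    - [0, [0, 0, 0], [0, 0, 0]]
    - [0, [0, 0, 0], [0, 0, 0]]
    - [0, [0, 0, 0], [0, 0, 0]]
    - [0, [0, 0, 0], [0, 0, 0]]
    - [0, [0, 0, 0], [0, 0, 0]]

```text
clock: 5.65
tool_pos: [0.4635, -0.0215, 0.1238]
orientation: [-179.3, 0.0, 106.8]
force: [0.4, -0.3, 1.0]
opening: 0.067
```

```bash
python3 to.py .468 -.0206 .022 107
```

```text
shift units [ 0.0179  0.0037 -0.4071] turn units [ 0.0006 -0.0018  0.0004] dist 0.1019 j [ 21.7   4.4 -30.2  -0.  -56.1 -94.9] F [ 0.4 -0.3  1. ] M [ 0.02 -0.02  0.02] op 0.06704139595296041 p [ 0.4635 -0.0215  0.1238] [-1.7932e+02  3.0000e-02  1.0684e+02]
```

send_rows:
  commands:
    - [0, [0.018, 0.004, -0.08], [0, -0.002, 0]]
    - [0, [0, 0, -0.1], [0, 0, 0]]
    - [0, [0, 0, -0.1], [0, 0, 0]]

```text
clock: 5.95
tool_pos: [0.4718, -0.0195, 0.0558]
orientation: [179.4, 0.3, 106.9]
force: [-0.1, 0.0, -1.3]
opening: 0.0866
```

```bash
python3 to.py .468 -.0206 .022 107
```

```text
shift units [-0.015  -0.0045 -0.1353] turn units [0.0002 0.0018 0.0003] dist 0.0341 j [ 21.9   9.2 -35.5   0.4 -44.7 -95.3] F [-0.1  0.  -1.3] M [-0.05  0.01  0.01] op 0.08656173963088144 p [ 0.4718 -0.0195  0.0558] [179.42   0.25 106.89]
```

send_rows:
  commands:
    - [0, [-0.015, -0.005, -0.06], [0, 0.002, 0]]
    - [0, [0, 0, -0.04], [0, 0, 0]]
    - [0, [0, 0, -0.02], [0, 0, 0]]

```text
clock: 6.25
tool_pos: [0.4664, -0.0213, 0.0227]
orientation: [-179.6, 0.0, 106.9]
force: [0.3, -0.8, 0.2]
opening: 0.0875
```

```bash
python3 to.py .468 -.0206 .022 107
```

```text
shift units [ 0.0062  0.0027 -0.003 ] turn units [ 0.0004 -0.0009  0.0003] dist 0.0018 j [ 21.6  12.2 -37.3   0.  -40.9 -94.8] F [ 0.3 -0.8  0.2] M [-0.04 -0.01  0.  ] op 0.08747034273985939 p [ 0.4664 -0.0213  0.0227] [-1.7964e+02  3.0000e-02  1.0688e+02]
```

Below reported 0.045 with no contact, which confirms the fingertip offset. Close.

send_rows:
  commands:
    - [1, [0.006, 0.003, 0.002], [0, -0.001, 0]]
    - [1, [0, 0, 0], [0, 0, 0]]
    - [1, [0, 0, 0], [0, 0, 0]]
    - [1, [0, 0, 0], [0, 0, 0]]
    - [1, [0, 0, 0], [0, 0, 0]]
    - [1, [0, 0, 0], [0, 0, 0]]
    - [1, [0, 0, 0], [0, 0, 0]]
    - [1, [0, 0, 0], [0, 0, 0]]

```text
clock: 7.05
tool_pos: [0.4704, -0.0204, 0.0258]
orientation: [179.7, 0.2, 106.9]
force: [0.4, 0.8, -2.1]
opening: 0.0395
```

```bash
python3 to.py .468 -.0206 .022 61.1
```

```text
shift units [-0.0094 -0.0006 -0.0154] turn units [ 0.0007  0.0007 -0.1273] dist 0.0045 j [ 21.8  11.8 -37.3   0.3 -40.6 -95.1] F [ 0.4  0.8 -2.1] M [ 0.53 -0.11  0.  ] op 0.039529994581092985 p [ 0.4704 -0.0204  0.0258] [179.74   0.2  106.93]
```

send_rows:
  commands:
    - [1, [-0.004, 0, 0], [0, 0, -0.02]]
    - [1, [0, 0, 0], [0, 0, -0.02]]
    - [1, [0, 0, 0], [0, 0, -0.02]]
    - [1, [0, 0, 0], [0, 0, -0.02]]
    - [1, [0, 0, 0], [0, 0, -0.02]]

```text
clock: 7.55
tool_pos: [0.4704, -0.0217, 0.0258]
orientation: [179.6, 0.3, 69.7]
force: [0.6, -2.1, 0.4]
opening: 0.0392
```

```bash
python3 to.py .468 -.0206 .024 61.1
```

```text
shift units [-0.0095  0.0042 -0.0073] turn units [ 0.0012  0.0006 -0.0239] dist 0.0032 j [  21.8   11.9  -37.4    0.7  -40.7 -132.7] F [ 0.6 -2.1  0.4] M [-0.67 -0.22  0.02] op 0.039166988728744793 p [ 0.4704 -0.0217  0.0258] [179.65   0.29  69.71]
```

send_rows:
  commands:
    - [1, [-0.005, 0.002, 0], [0, 0, -0.02]]
    - [1, [0, 0, 0], [0, 0, -0.005]]
    - [1, [0, 0, 0], [0, 0, 0]]

```text
clock: 7.85
tool_pos: [0.4703, -0.0221, 0.0258]
orientation: [179.5, 0.3, 60.1]
force: [-1.4, 0.5, 1.1]
opening: 0.0391
```

```bash
python3 to.py .468 -.0206 .024 61.1
```

```text
shift units [-0.0092  0.0059 -0.0072] turn units [0.0014 0.0007 0.0027] dist 0.0033 j [  21.9   11.9  -37.5    0.8  -40.6 -142.4] F [-1.4  0.5  1.1] M [0.62 0.3  0.02] op 0.03909206467073001 p [ 0.4703 -0.0221  0.0258] [179.53   0.3   60.11]
```

send_rows:
  commands:
    - [0, [0, 0, 0.004], [0, 0, 0]]
    - [0, [0, 0, 0.004], [0, 0, 0]]
    - [0, [0, 0, 0.004], [0, 0, 0]]
    - [0, [0, 0, 0.004], [0, 0, 0]]
    - [0, [0, 0, 0.1], [0, 0, 0]]
    - [0, [0, 0, 0.18], [0, 0, 0]]
    - [0, [0, 0, 0.18], [0, 0, 0]]
    - [0, [0, 0, 0.06], [0, 0, 0]]

```text
clock: 8.65
tool_pos: [0.4668, -0.0228, 0.1624]
orientation: [179.8, 0.6, 60.4]
force: [1.1, 0.9, 0.1]
opening: 0.0873
```

```bash
python3 - <<'E'
from plant import snapshot
from h import *
s=snapshot("wrist"); c=s["color"]; cv2.imwrite("pics/w4.png",c)
hsv=cv2.cvtColor(c,cv2.COLOR_BGR2HSV); u=proj(s,[.468,-.0208,.083])[0]; print(u)
m=((hsv[...,0]<25)&(hsv[...,1]>140)&(hsv[...,2]>70)).astype(np.uint8)
k=np.zeros_like(m); cv2.circle(k,tuple(int(x) for x in u),26,1,-1); m&=k
p=np.argwhere(m)[:,::-1]; P=onplane(s,p,.083)[:,:2]; mm=P.mean(0); w,v=np.linalg.eigh(np.cov((P-mm).T)); d=v[:,1]
print(len(p),mm,np.degrees(np.arctan2(d[1],d[0])),np.degrees(np.arctan2(*(mm-[.468,-.0208])[::-1])))
E
python3 to.py .629 .2545 .14 135
```

```text
[281.29677675 206.6057364 ]
71 [ 0.4795506  -0.02457056] 161.45084642866786 -18.078684966946334
shift units [ 0.6465  1.1087 -0.0935] turn units [0.0016 0.0009 0.2072] dist 0.3217 j [  21.9    2.1  -27.2    0.6  -61.  -141.8] F [1.  0.  2.5] M [ 0.   -0.28  0.02] op 0.08771906328810261 p [ 0.4674 -0.0227  0.1634] [179.77   0.57  60.41]
```

View pics/w4.png

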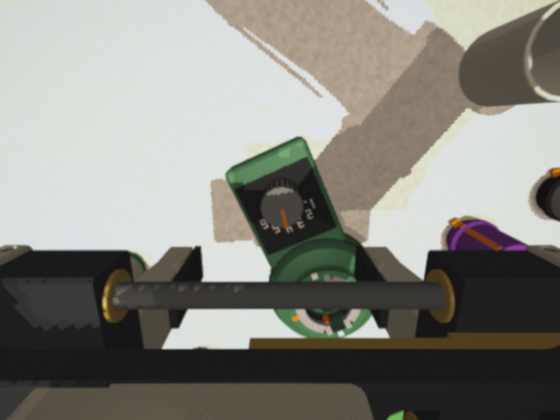

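send_rows:
  commands:
    - [0, [0.07, 0.12, -0.01], [0, 0, 0.023]]
    - [0, [0.07, 0.12, -0.01], [0, 0, 0.023]]
    - [0, [0.07, 0.12, -0.01], [0, 0, 0.023]]
    - [0, [0.07, 0.12, -0.01], [0, 0, 0.023]]
    - [0, [0.07, 0.12, -0.01], [0, 0, 0.023]]
    - [0, [0.07, 0.12, -0.01], [0, 0, 0.023]]
    - [0, [0.07, 0.12, -0.01], [0, 0, 0.023]]
    - [0, [0.07, 0.12, -0.01], [0, 0, 0.023]]
    - [0, [0.07, 0.12, -0.01], [0, 0, 0.023]]

```text
clock: 9.6
tool_pos: [0.6274, 0.2555, 0.1417]
orientation: [179.6, 0.3, 137.4]
force: [-0.6, -0.1, -0.9]
opening: 0.0876
```

```bash
python3 to.py .629 .2545 .14 135
```

```text
shift units [ 0.0065 -0.0042 -0.007 ] turn units [-0.0003  0.0013 -0.0067] dist 0.0026 j [ 38.7  22.3  -3.5   0.2 -63.7 -81.4] F [-0.6 -0.1 -0.9] M [-0.01 -0.03 -0.02] op 0.08757764154043772 p [0.6274 0.2555 0.1417] [179.6    0.27 137.39]
```

```bash
python3 - <<'E'
from plant import snapshot,sensors
from h import *
s=snapshot("wrist"); c=s["color"]
hsv=cv2.cvtColor(c,cv2.COLOR_BGR2HSV); u=proj(s,[.6295,.2548,.086])[0]; print(u)
m=((hsv[...,0]<28)&(hsv[...,1]>140)&(hsv[...,2]>70)).astype(np.uint8)
k=np.zeros_like(m); cv2.circle(k,tuple(int(x) for x in u),45,1,-1); m&=k
n,l,st,ce=cv2.connectedComponentsWithStats(m); i=1+np.argmax(st[1:,4])
p=np.argwhere(l==i)[:,::-1]; P=onplane(s,p,.086)[:,:2]; mm=P.mean(0); w,v=np.linalg.eigh(np.cov((P-mm).T)); d=v[:,1]
print(st[1:],len(p),mm,np.degrees(np.arctan2(d[1],d[0])),np.ptp((P-mm)@d))
uu,vv=np.meshgrid(np.arange(560),np.arange(420)); cc,r=rays(s,np.c_[uu.ravel(),vv.ravel()]); P=cc+r*s["z_map"].ravel()[:,None]
q=P[(np.hypot(*(P[:,:2]-[.629,.2545]).T)<.04)&(abs(P[:,2]-.086)<.005)]
print(len(q),q.mean(0),(q.min(0)+q.max(0))/2,q.max(0)-q.min(0))
cv2.drawMarker(c,tuple(int(x) for x in u),(255,0,0),0,10,1); cv2.imwrite("pics/w5.png",c)
E
```

```text
[276.34444512 214.86675619]
[[297 182   7  22  67]
 [270 207  28  22 137]
 [267 226   2   2   3]
 [264 228   1   1   1]] 137 [0.62460471 0.26096857] 173.0059487277977 0.029972887770554228
2664 [0.62902471 0.25450584 0.08608665] [0.63020315 0.25520955 0.08478735] [0.05284545 0.05049092 0.00757336]
```

View pics/w5.png

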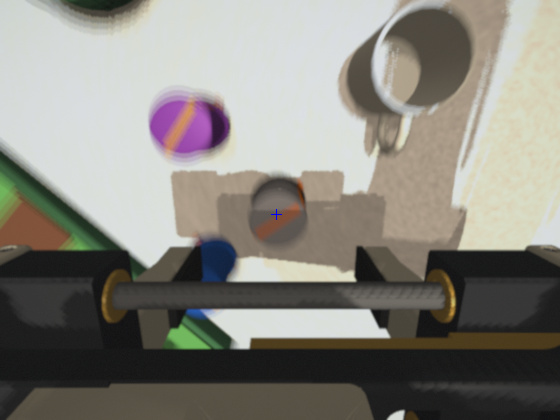

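send_rows:
  commands:
    - [0, [0.006, -0.004, -0.12], [0, 0.001, -0.003]]
    - [0, [0, 0, -0.16], [0, 0, 0]]
    - [0, [0, 0, -0.12], [0, 0, 0]]
    - [0, [0, 0, -0.04], [0, 0, 0]]
    - [0, [0, 0, 0], [0, 0, 0]]

```text
clock: 10.15
tool_pos: [0.6316, 0.2612, 0.025]
orientation: [179.9, 0.0, 137.2]
force: [-0.4, 0.1, 0.5]
opening: 0.0877
```

```bash
python3 to.py .629 .2547 .003 136
```

```text
shift units [-0.0103 -0.026  -0.088 ] turn units [-0.0002  0.0003 -0.0035] dist 0.0231 j [ 38.8  29.   -9.4   0.  -51.4 -81.6] F [-0.4  0.1  0.5] M [0.01 0.1  0.02] op 0.0876609284918637 p [0.6316 0.2612 0.025 ] [1.7987e+02 5.0000e-02 1.3724e+02]
```

send_rows:
  commands:
    - [0, [-0.01, -0.026, -0.04], [0, 0, 0]]
    - [0, [0, 0, -0.03], [0, 0, 0]]
    - [0, [0, 0, -0.01], [0, 0, 0]]

```text
clock: 10.45
tool_pos: [0.6307, 0.2551, 0.0073]
orientation: [179.6, 0.1, 137.3]
force: [0.1, -0.1, 0.9]
opening: 0.0876
```

```bash
python3 to.py .629 .2547 .003 136
```

```text
shift units [-0.0068 -0.0016 -0.0172] turn units [-0.0006  0.001  -0.0035] dist 0.0046 j [ 38.4  29.7 -11.    0.1 -48.9 -81.2] F [ 0.1 -0.1  0.9] M [0.   0.08 0.02] op 0.08760129685278316 p [0.6307 0.2551 0.0073] [1.7961e+02 1.2000e-01 1.3727e+02]
```

send_rows:
  commands:
    - [1, [-0.007, -0.002, -0.012], [0, 0.001, 0]]
    - [1, [0, 0, 0], [0, 0, 0]]
    - [1, [0, 0, 0], [0, 0, 0]]
    - [1, [0, 0, 0], [0, 0, 0]]

```text
clock: 10.85
tool_pos: [0.6301, 0.2551, 0.0063]
orientation: [179.7, -0.1, 137.3]
force: [-0.2, -0.4, 0.4]
opening: 0.061
```

```bash
python3 to.py .629 .2547 .003 136
```

```text
shift units [-0.0044 -0.0018 -0.0133] turn units [-0.0009  0.0004 -0.0035] dist 0.0035 j [ 38.3  29.8 -10.8  -0.2 -49.  -80.9] F [-0.2 -0.4  0.4] M [0.05 0.02 0.02] op 0.06099202804585116 p [0.6301 0.2551 0.0063] [ 1.7968e+02 -1.2000e-01  1.3726e+02]
```

send_rows:
  commands:
    - [1, [-0.004, -0.002, -0.004], [0, 0, 0]]
    - [1, [0, 0, 0], [0, 0, 0]]
    - [1, [0, 0, 0], [0, 0, 0]]
    - [1, [0, 0, 0], [0, 0, 0]]

```text
clock: 11.25
tool_pos: [0.6292, 0.2548, 0.0056]
orientation: [179.6, -0.1, 137.3]
force: [0.6, -0.2, -0.3]
opening: 0.0516
```

```bash
python3 to.py .629 .2547 .15 136; python3 - <<'E'
from plant import snapshot
from h import *
cv2.imwrite("pics/s6.png",snapshot("scene")["color"][120:320,300:500].repeat(3,0).repeat(3,1))
E
```

```text
shift units [-0.0008 -0.0006  0.5774] turn units [-0.0009  0.0005 -0.0035] dist 0.1444 j [ 38.4  29.8 -11.   -0.2 -48.8 -80.9] F [ 0.6 -0.2 -0.3] M [-0.05 -0.02 -0.02] op 0.05156488881629994 p [0.6292 0.2548 0.0056] [ 1.7964e+02 -1.1000e-01  1.3727e+02]
```

View pics/s6.png

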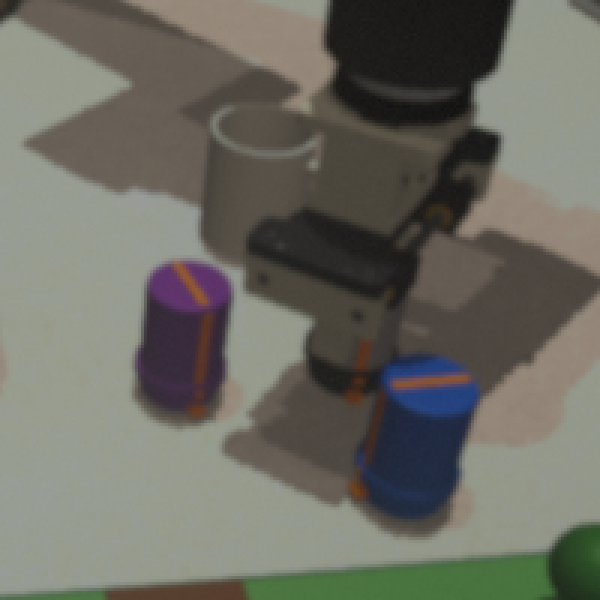

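send_rows:
  commands:
    - [1, [0, 0, 0.08], [0, 0, 0]]
    - [1, [0, 0, 0.16], [0, 0, 0]]
    - [1, [0, 0, 0.16], [0, 0, 0]]
    - [1, [0, 0, 0.14], [0, 0, 0]]
    - [1, [0, 0, 0], [0, 0, 0]]

```text
clock: 11.8
tool_pos: [0.6256, 0.2527, 0.1414]
orientation: [-179.9, -0.2, 137.2]
force: [0.0, 0.7, -1.8]
opening: 0.0513
```

```bash
python3 to.py .5875 -.032 .14 140.9
```

```text
shift units [-0.1523 -1.1386 -0.0055] turn units [-0.0002 -0.0008  0.0102] dist 0.2872 j [ 38.4  22.6  -3.1  -0.2 -64.6 -81. ] F [ 0.   0.7 -1.8] M [ 0.08 -0.12 -0.05] op 0.051329901286088095 p [0.6256 0.2527 0.1414] [-179.87   -0.25  137.22]
```

send_rows:
  commands:
    - [1, [-0.01, -0.08, 0], [0, 0, 0]]
    - [1, [-0.02, -0.16, 0], [0, 0, 0]]
    - [1, [-0.02, -0.16, 0], [0, 0, 0.002]]
    - [1, [-0.02, -0.16, 0], [0, 0, 0.002]]
    - [1, [-0.02, -0.16, 0], [0, 0, 0.002]]
    - [1, [-0.02, -0.16, 0], [0, 0, 0.002]]
    - [1, [-0.02, -0.14, 0], [0, 0, 0.002]]
    - [1, [-0.01, -0.08, 0], [0, 0, 0]]
    - [1, [0, 0, 0], [0, 0, 0]]

```text
clock: 12.7
tool_pos: [0.5789, -0.0365, 0.1324]
orientation: [-179.3, -0.8, 141.0]
force: [0.7, 0.2, -2.4]
opening: 0.0517
```

```bash
python3 to.py .5875 -.032 .14 140.9
```

```text
shift units [0.0345 0.0179 0.0303] turn units [ 0.0001 -0.0029 -0.0002] dist 0.0123 j [ 15.5  15.  -15.4  -0.3 -60.6 -54.4] F [ 0.7  0.2 -2.4] M [ 0.08 -0.02  0.03] op 0.05169402431731325 p [ 0.5789 -0.0365  0.1324] [-179.31   -0.78  140.96]
```

send_rows:
  commands:
    - [1, [0.034, 0.018, 0.015], [0, -0.003, 0]]
    - [1, [0, 0, 0.002], [0, 0, 0]]
    - [1, [0, 0, 0.002], [0, 0, 0]]

```text
clock: 13.0
tool_pos: [0.5867, -0.032, 0.1358]
orientation: [-180.0, 0.0, 140.9]
force: [-0.3, -0.6, -2.8]
opening: 0.0516
```

```bash
python3 to.py .5875 -.032 .13 140.9; python3 - <<'E'
from plant import snapshot,sensors
from h import *
t=sensors.get_obs()["tool_pos"]
s=snapshot("scene"); c=s["color"].copy(); cv2.imwrite("pics/raw7.png",c)
f=t-[0,0,.0056]
for P in (f,f+[0,0,.086],[.5875,-.032,.075]):
    u=proj(s,P)[0]; print(u); cv2.drawMarker(c,tuple(int(round(x)) for x in u),(255,0,255),0,5,1)
u=proj(s,f)[0].astype(int)
cv2.imwrite("pics/s7.png",cv2.resize(c[u[1]-90:u[1]+80,u[0]-80:u[0]+80],None,fx=3.5,fy=3.5,interpolation=cv2.INTER_CUBIC))
s=snapshot("wrist"); cv2.imwrite("pics/w7.png",s["color"])
E
```

```text
shift units [ 0.0033 -0.0001 -0.023 ] turn units [ 0.0001 -0.0001  0.    ] dist 0.0058 j [ 16.   14.9 -15.3   0.  -59.9 -55.1] F [-0.3 -0.6 -2.8] M [ 0.03  0.07 -0.01] op 0.05160219246004291 p [ 0.5867 -0.032   0.1358] [-1.7995e+02  1.0000e-02  1.4088e+02]
[261.52514253 185.11488911]
[258.8061265  142.12980923]
[263.09539293 210.02095565]
```

View pics/s7.png

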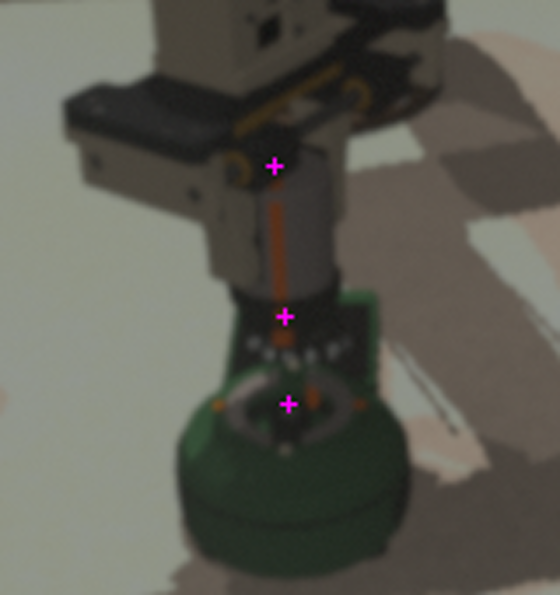

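View pics/w7.png

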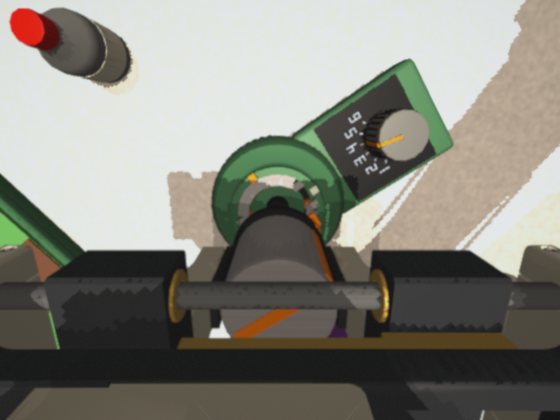

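send_rows:
  commands:
    - [1, [0.003, 0, -0.08], [0, 0, 0]]
    - [1, [0, 0, -0.08], [0, 0, 0]]
    - [1, [0, 0, -0.04], [0, 0, 0]]
    - [1, [0, 0, 0], [0, 0, 0]]

```text
clock: 13.5
tool_pos: [0.5889, -0.0292, 0.0854]
orientation: [179.9, 0.1, 141.1]
force: [-0.1, -0.2, -2.0]
opening: 0.0518
```

```bash
python3 to.py .5875 -.032 .085 140.9
```

```text
shift units [-0.0055 -0.0112 -0.0017] turn units [ 0.0001  0.0004 -0.0006] dist 0.0031 j [ 16.2  17.7 -18.6   0.1 -53.5 -55.1] F [-0.1 -0.2 -2. ] M [-0.06  0.11 -0.02] op 0.05183378370800064 p [ 0.5889 -0.0292  0.0854] [1.7993e+02 1.2000e-01 1.4113e+02]
```

send_rows:
  commands:
    - [1, [-0.005, -0.011, 0], [0, 0, 0]]
    - [1, [0, 0, 0.001], [0, 0, 0]]

```text
clock: 13.7
tool_pos: [0.5881, -0.0316, 0.0865]
orientation: [179.9, 0.1, 141.2]
force: [-0.8, 0.0, -2.5]
opening: 0.0517
```

```bash
python3 to.py .5875 -.032 .085 140.9; python3 - <<'E'
from plant import snapshot,sensors
from h import *
s=snapshot("scene");cv2.imwrite("pics/s8.png",cv2.resize(s["color"][110:270,185:345],None,fx=3.6,fy=3.6,interpolation=cv2.INTER_CUBIC))
s=snapshot("wrist"); cv2.imwrite("pics/w8.png",cv2.resize(s["color"][100:260,170:390],None,fx=3.6,fy=3.6,interpolation=cv2.INTER_CUBIC))
E
```

```text
shift units [-0.0025 -0.0014 -0.0059] turn units [ 0.0001  0.0004 -0.0008] dist 0.0016 j [ 16.   17.6 -18.7   0.1 -53.6 -54.8] F [-0.8  0.  -2.5] M [-0.01  0.06 -0.01] op 0.05166419979113952 p [ 0.5881 -0.0316  0.0865] [1.7993e+02 1.5000e-01 1.4120e+02]
```

View pics/s8.png

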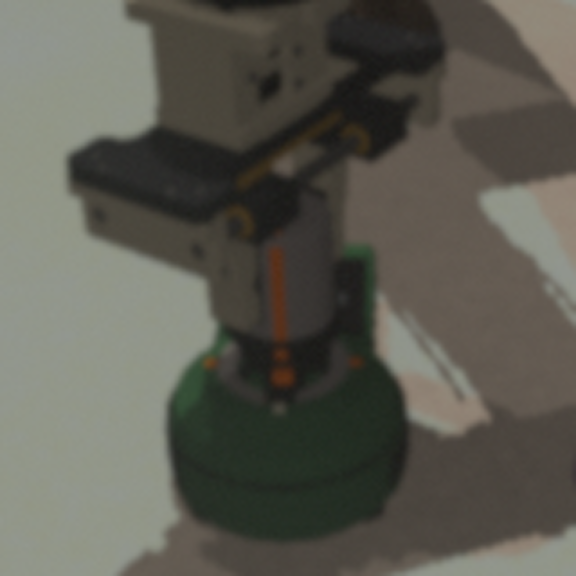

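View pics/w8.png

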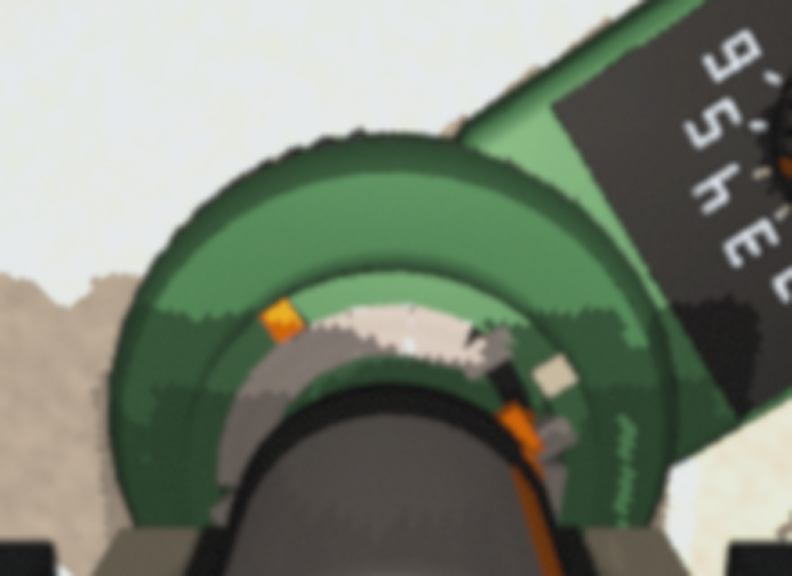

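```bash
python3 - <<'E'
from plant import snapshot,sensors
from h import *
s=snapshot("wrist"); t=sensors.get_obs()["tool_pos"]; print(t)
pl=np.array([[520,425],[553,375],[283,320]])/3.6+[170,100]-.4
a=onplane(s,pl[:1],t[2]-.0056+.009)[0]; w=onplane(s,pl[1:],.075)
print(a,w); th=np.radians(-5.5)
S=np.array([.5875,-.032]); 
for p in (a[:2],w[0][:2],w[1][:2]):
    d=p-S; print("mill frame",d@[np.cos(th),np.sin(th)],d@[-np.sin(th),np.cos(th)])
E
```

```text
[ 0.58849524 -0.0315269   0.08674426]
[ 0.56029999 -0.02943043  0.09014426] [[ 0.55082635 -0.02861675  0.075     ]
 [ 0.58468005 -0.06978152  0.075     ]]
mill frame -0.027321069041217394 -4.926028329087458e-05
mill frame -0.03682908269824908 -0.00014734113212533517
mill frame 0.0008142291787766867 -0.037877863820269315
```

send_rows:
  commands:
    - [1, [-0.003, -0.001, -0.02], [0, 0, 0]]
    - [1, [0, 0, -0.02], [0, 0, 0]]
    - [1, [0, 0, -0.02], [0, 0, 0]]

```text
clock: 14.15
tool_pos: [0.5885, -0.0322, 0.073]
orientation: [179.8, 0.3, 141.2]
force: [-2.8, -2.4, 3.3]
opening: 0.0519
```

```bash
python3 to.py .5875 -.032 .0636 141
```

```text
shift units [-0.004   0.0009 -0.0376] turn units [ 0.0001  0.001  -0.0006] dist 0.0095 j [ 16.   18.3 -19.7   0.2 -51.6 -54.9] F [-2.8 -2.4  3.3] M [-0.89  1.1   0.03] op 0.05187001505725431 p [ 0.5885 -0.0322  0.073 ] [179.79   0.31 141.2 ]
```

send_rows:
  commands:
    - [1, [-0.004, -0.002, -0.02], [0, 0, 0]]
    - [1, [-0.002, -0.001, -0.02], [0, 0, 0]]
    - [1, [0, 0, -0.02], [0, 0, 0]]

```text
clock: 14.45
tool_pos: [0.5889, -0.0326, 0.0609]
orientation: [179.6, 0.5, 141.3]
force: [-17.1, 5.1, 43.5]
opening: 0.0518
```

```bash
python3 to.py .5875 -.032 .0636 141
```

```text
shift units [-0.0057  0.0025  0.0108] turn units [ 0.0001  0.0018 -0.0008] dist 0.0031 j [ 16.   19.  -20.7   0.3 -49.8 -54.8] F [-17.1   5.1  43.5] M [2.66 6.62 0.1 ] op 0.05183210961147743 p [ 0.5889 -0.0326  0.0609] [179.63   0.51 141.29]
```

send_rows:
  commands:
    - [1, [-0.006, 0.002, 0.006], [0, 0.002, 0]]
    - [1, [0, 0, 0], [0, 0, 0]]

```text
clock: 14.65
tool_pos: [0.5886, -0.0322, 0.064]
orientation: [180.0, 0.1, 141.4]
force: [-2.9, 0.9, 3.8]
opening: 0.0516
```

```bash
python3 to.py .5875 -.032 .063 141
```

```text
shift units [-0.0046  0.001  -0.0041] turn units [ 0.0002  0.0002 -0.001 ] dist 0.0016 j [ 15.9  19.1 -19.9   0.1 -50.9 -54.6] F [-2.9  0.9  3.8] M [0.24 1.41 0.04] op 0.05162921654017853 p [ 0.5886 -0.0322  0.064 ] [1.8000e+02 9.0000e-02 1.4137e+02]
```

send_rows:
  commands:
    - [1, [-0.004, 0, -0.004], [0, 0, -0.01]]
    - [1, [-0.001, 0, -0.003], [0, 0, -0.02]]
    - [1, [0, 0, -0.002], [0, 0, -0.02]]

```text
clock: 14.95
tool_pos: [0.588, -0.0333, 0.0626]
orientation: [-180.0, 0.2, 123.0]
force: [-2.3, 0.1, 7.1]
opening: 0.0516
```

```bash
python3 to.py .5875 -.032 .063 52
```

```text
shift units [-0.002   0.0053  0.0014] turn units [ 0.0007 -0.     -0.1972] dist 0.0015 j [ 15.9  19.1 -20.3   0.3 -50.6 -73.1] F [-2.3  0.1  7.1] M [0.11 1.3  0.14] op 0.05164819725026312 p [ 0.588  -0.0333  0.0626] [-180.      0.24  122.98]
```

send_rows:
  commands:
    - [1, [-0.001, 0.003, -0.002], [0, 0, -0.02]]
    - [1, [0, 0, -0.002], [0, 0, -0.02]]
    - [1, [0, 0, -0.002], [0, 0, -0.02]]
    - [1, [0, 0, -0.002], [0, 0, -0.02]]
    - [1, [0, 0, -0.002], [0, 0, -0.02]]

```text
clock: 15.45
tool_pos: [0.5876, -0.0334, 0.0617]
orientation: [180.0, 0.4, 85.6]
force: [-3.4, 1.6, 9.4]
opening: 0.0516
```

```bash
python3 to.py .5875 -.032 .063 52
```

```text
shift units [-0.0002  0.0057  0.0054] turn units [ 0.001  -0.0003 -0.0934] dist 0.002 j [  16.    19.2  -20.3    0.4  -50.6 -110.7] F [-3.4  1.6  9.4] M [0.54 1.54 0.26] op 0.05160888913820894 p [ 0.5876 -0.0334  0.0617] [179.99   0.36  85.63]
```

send_rows:
  commands:
    - [1, [-0.001, 0.004, 0], [0.001, 0, -0.02]]
    - [1, [0, 0.001, -0.001], [0, 0, -0.02]]
    - [1, [0, 0, -0.001], [0, 0, -0.02]]
    - [1, [0, 0, -0.001], [0, 0, -0.02]]

```text
clock: 15.85
tool_pos: [0.5871, -0.033, 0.0616]
orientation: [-180.0, 0.1, 55.8]
force: [-3.7, 1.9, 8.4]
opening: 0.0516
```

```bash
python3 to.py .5875 -.032 .063 52
```

```text
shift units [0.0017 0.004  0.0055] turn units [ 0.0002 -0.0002 -0.0106] dist 0.0017 j [ 1.590e+01  1.920e+01 -2.020e+01  1.000e-01 -5.080e+01 -1.401e+02] F [-3.7  1.9  8.4] M [0.78 1.36 0.35] op 0.051594252579366805 p [ 0.5871 -0.033   0.0616] [-1.80e+02  1.00e-01  5.58e+01]
```

send_rows:
  commands:
    - [1, [0, 0.002, 0], [0, 0, -0.008]]
    - [1, [0, 0, -0.001], [0, 0, -0.005]]

```text
clock: 16.05
tool_pos: [0.5871, -0.0328, 0.0618]
orientation: [180.0, 0.1, 50.9]
force: [-0.9, -0.7, 6.7]
opening: 0.0513
```

```bash
python3 to.py .5875 -.032 .063 52
```

```text
shift units [0.0017 0.0032 0.0049] turn units [ 0.0004 -0.0001  0.0032] dist 0.0015 j [  15.9   19.1  -20.2    0.2  -50.7 -145.2] F [-0.9 -0.7  6.7] M [-0.44  0.28  0.79] op 0.05131568648805232 p [ 0.5871 -0.0328  0.0618] [1.7995e+02 1.4000e-01 5.0850e+01]
```

send_rows:
  commands:
    - [1, [0, 0.001, -0.002], [0, 0, 0]]
    - [1, [0, 0, -0.002], [0, 0, -0.001]]
    - [1, [0, 0, -0.002], [0, 0, -0.001]]

```text
clock: 16.35
tool_pos: [0.5873, -0.033, 0.0617]
orientation: [179.8, 0.2, 50.4]
force: [-4.9, 0.9, 8.9]
opening: 0.0516
```

```bash
python3 to.py .5875 -.032 .063 52; python3 - <<'E'
from plant import snapshot,sensors
from h import *
s=snapshot("scene");cv2.imwrite("pics/s9.png",cv2.resize(s["color"][110:270,125:345],None,fx=3.6,fy=3.6,interpolation=cv2.INTER_CUBIC))
s=snapshot("wrist"); cv2.imwrite("pics/w9.png",s["color"])
print(sensors.get_obs()["moment"],sensors.get_obs()["force"],sensors.get_obs()["tool_pos"],sensors.get_obs()["orientation"])
E
```

```text
shift units [0.0008 0.0038 0.0053] turn units [ 0.0007 -0.      0.0045] dist 0.0017 j [  16.    19.1  -20.3    0.3  -50.6 -145.8] F [-4.9  0.9  8.9] M [0.54 1.65 1.04] op 0.0515971494127867 p [ 0.5873 -0.033   0.0617] [179.84   0.21  50.38]
[0.34503788 1.5976058  1.01490886] [-3.87551622  0.1405941   9.77721024] [ 0.58729571 -0.03294808  0.06171211] [179.83709273   0.20311453  50.38311924]
```

View pics/s9.png

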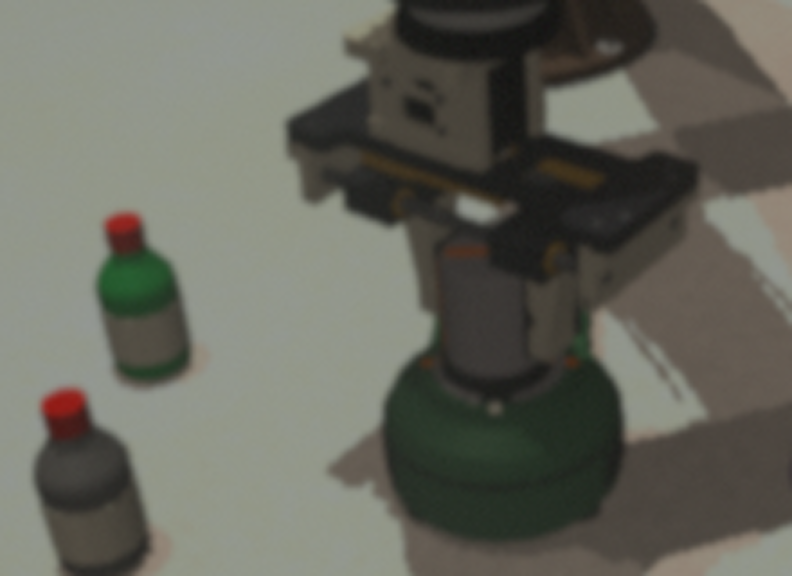

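View pics/w9.png

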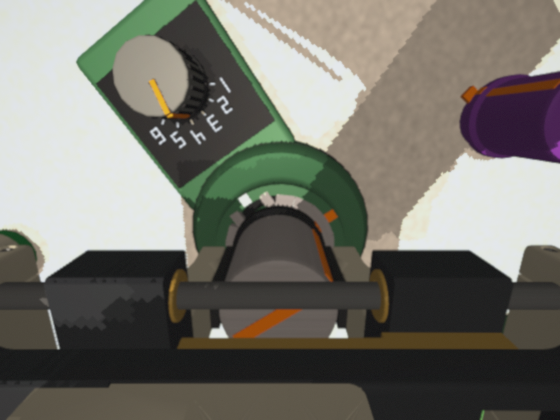

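```bash
python3 - <<'E'
from plant import snapshot,sensors
from h import *
s=snapshot("wrist"); c=s["color"]; u=proj(s,[.468,-.0205,.083])[0]; print(u)
hsv=cv2.cvtColor(c,cv2.COLOR_BGR2HSV)
m=((hsv[...,0]<28)&(hsv[...,1]>140)&(hsv[...,2]>120)).astype(np.uint8); k=np.zeros_like(m); cv2.circle(k,tuple(int(x) for x in u),60,1,-1); m&=k
p=np.argwhere(m)[:,::-1]; P=onplane(s,p,.083)[:,:2]; P=P[np.hypot(*(P-[.468,-.0205]).T)<.0195]; mm=P.mean(0); w,v=np.linalg.eigh(np.cov((P-mm).T)); d=v[:,1]
print(len(P),mm,np.degrees(np.arctan2(d[1],d[0])),np.degrees(np.arctan2(*(mm-[.468,-.0205])[::-1])))
# cup top line in wrist
cv2.imwrite("pics/w10.png",cv2.resize(c[20:160,70:260],None,fx=4,fy=4,interpolation=cv2.INTER_CUBIC))
cup=proj(s,[.5875,-.032,.143])[0]; print("cup top",cup)
m=((hsv[...,0]<22)&(hsv[...,1]>140)&(hsv[...,2]>70)).astype(np.uint8)
q=np.argwhere(m[300:336,225:320])[:,::-1]+[225,300]; Q=onplane(s,q,.143)[:,:2]; mq=Q.mean(0); w,v=np.linalg.eigh(np.cov((Q-mq).T)); print(len(q),mq,np.degrees(np.arctan2(v[1,1],v[0,1])))
E
```

```text
[149.5840646   74.94230526]
200 [ 0.47812702 -0.02413496] 162.39437488504078 -19.744934007776685
cup top [278.97602648 309.64783664]
688 [ 0.58893362 -0.03996256] 79.8596969292424
```

View pics/w10.png

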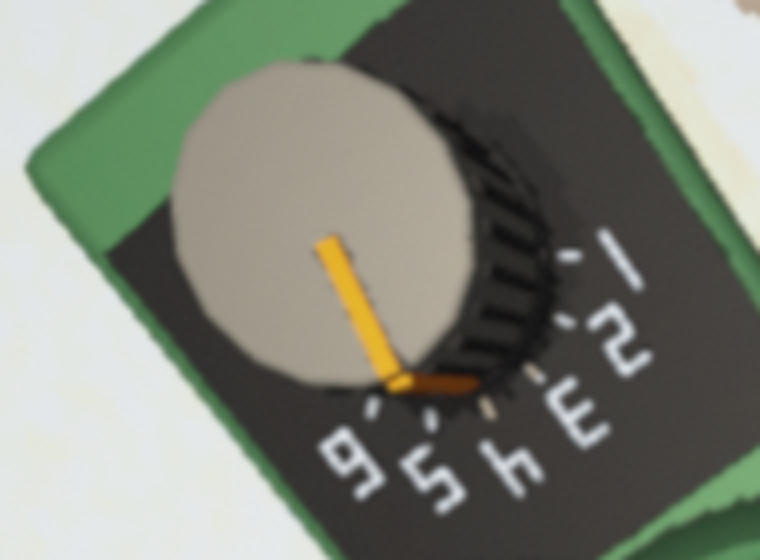

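```bash
python3 - <<'E'
from plant import sensors,order
print(order.close_job()); o=sensors.get_obs(); print(o["clock"],o["tool_pos"],o["orientation"],o["force"],o["moment"],o["opening"])
E
```

```text
the job is handed in; nothing more can be done
None
the job is handed in; nothing more can be done
```

The dial is on 4 and the cup is in the seat, pushed down, turned to the stop and still gripped. I handed the job in at about 16.5 s on the clock; no verdict is reported.

**What went wrong on the way:** the first attempt to grip the dial closed on empty air just above it. The depth images showed the fingertips about 33 mm further back than the reported tool point. I lowered the later grips by that amount and both held (opening 39 mm on the dial, 52 mm on the cup). Lowering the cup pressed its shoulder on the flange with about 43 N for a moment, well under the 120 N wrist limit; I backed off before twisting.

**Last checks:**
- **Dial:** the pointer measured 12 to 14° clockwise of the mill's axis, against 11.5° for 4. It lines up with the 4 tick in the picture.
- **Depth:** the foot is about 17 mm below the flange top, with about 9 N of upward force on the tool (zeroed at the start, before the cup's weight).
- **Twist:** the tool turned about 91°. The moment rose to 1.0 Nm against the latch's 0.34 Nm, so the cup is on the stop.
- **Grip:** fingers are closed at 51.6 mm on the 52 mm body.
- **Bottles:** both stood upright in the last scene view. I took no final picture of the mug and did not re-measure any positions, but nothing suggested they were touched.

**One disagreement:** the line on the cup's top measured 80° in the wrist image against 84.5° for the locked direction. That is 0.08 rad, within the 0.25 allowed. It could be a small slip in the grip or the oblique view. I did not measure the latch and drive values directly.

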